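Kit three nuts, then hold the hidden bolt head

TASK

The green bracket still needs three nuts, and one already lies in the blue tray: add two of the nuts from the bench so that exactly three lie flat on the tray floor, and leave the last one where it is. Then reach down into the narrow gap behind the bracket's front plate, grip the brass bolt head that the nut-runner is dragging round between both fingers, stop it turning, and finish while still holding it still. Leave everything else on the bench alone.

Things in the scene. Friction and masses are not known exactly. Their poses are not given: they have to be found in the camera images.
- bracket: green steel channel bracket fixed to the bench, left or right of the robot's middle, yaw within 0.25 rad. Origin on the bench under the middle of the bolt head; z up, x along the bolt axis away from the front plate, y along the plate. Front plate 6 mm thick, 120 mm wide (y), 128 mm high, rear face at x = -12 mm; rear flange 6 mm thick, 120 mm wide, 100 mm high, inner face at x = +28 mm
- gap_top (a point): point on the bracket in the middle of the gap, at the height of the front plate's top: x = 8, y = 0, z = 128 mm in the bracket's frame. The gap between plate and flange is 40 mm (x) wide, open at the top and at both ends, its floor 6 mm above the bench. Its axes are the bracket's
- runner_end (a point): middle of the back end of the grey nut-runner motor on the bracket's robot side: x = -155, y = 0, z = 100 mm in the bracket's frame. The motor is 44 mm in diameter, lies along x, has a small lamp reaching 124 mm high, and stands on a foot 70 mm wide that reaches to x = -188 mm
- bolt_head (a point): middle of the brass hexagonal bolt head in the gap, on the bolt's axis, 100 mm above the bench. The head is 24 mm across flats (27.7 mm across corners), 17 mm long (x = -9 to +8 mm in the bracket's frame); between it and the plate a 3 mm thick, 33 mm wide washer turns with it. The point turns with the bolt
- bolt (a joint): angle of the bolt about the bracket's x axis, rad. The nut-runner drags it round at about 0.6 rad/s with 0.12 N m until it is held; it starts at any angle. At 0 and each multiple of 60 degrees (1.047 rad) two flats of the head face the bracket's +y and -y, so fingers closing along y meet flats; a firm squeeze at other angles holds it too. The dark socket before the plate turns on
- tray: blue open tray fixed to the bench, 190 mm (its x) by 130 mm (its y) outside, 22 mm high, walls 4 mm, floor 4 mm thick; origin at the centre of its underside, z up. Its yaw is within 0.25 rad of the robot's frame; it stands on the other side from the bracket.
- nut0: the nut already in the tray, lying flat near the tray's +x end (50 to 60 mm from its middle): bright steel hexagon nut, 30 mm across flats, 16 mm high, hole 19 mm; origin at its centre (8 mm above what it lies on), z along the hole; flats face its own +y and every 60 degrees from there
- nut1: loose nut lying flat on the bench between tray and bracket (three such, at least 65 mm apart): bright steel hexagon nut, 30 mm across flats, 16 mm high, hole 19 mm; origin at its centre (8 mm above what it lies on), z along the hole; flats face its own +y and every 60 degrees from there
- nut2: loose nut lying flat on the bench between tray and bracket (three such, at least 65 mm apart): bright steel hexagon nut, 30 mm across flats, 16 mm high, hole 19 mm; origin at its centre (8 mm above what it lies on), z along the hole; flats face its own +y and every 60 degrees from there
- nut3: loose nut lying flat on the bench between tray and bracket (three such, at least 65 mm apart): bright steel hexagon nut, 30 mm across flats, 16 mm high, hole 19 mm; origin at its centre (8 mm above what it lies on), z along the hole; flats face its own +y and every 60 degrees from there
- brush_pot: terracotta pot with brushes and wooden tools, 80 mm across, 210 mm high with the tools; origin at the centre of its underside; leave alone
- vase: black vase, 96 mm across, 135 mm high; origin at the centre of its underside; leave alone
- tape: roll of yellow tape lying flat, 90 mm across, 22 mm high; origin at the centre of its underside; leave alone
- wrench: steel wrench, 170 mm long, lying along its x axis, 8 mm or so thick; origin near its middle; leave alone
- rib: flat wooden modelling rib, 150 mm long (y), 22 mm wide, 8 mm thick; origin at the centre of its underside; leave alone
- slip_jar: white jar with a wooden-coloured cap, 64 mm across, 85 mm high; origin at the centre of its underside; leave alone

How it is judged:
On the way, in this order (a step that is already met when the one before it is completed fails the run):
1. exactly three nuts lie flat and still in the tray, the fourth left on the bench where it was (x of nut0 in the frame of tray between -0.093 and 0.093 m and y of nut0 in the frame of tray between -0.063 and 0.063 m and z of nut0 in the frame of tray between 0 and 0.016 m and linear speed of nut0 below 0.02 m/s and ((x of nut1 in the frame of tray between -0.093 and 0.093 m and y of nut1 in the frame of tray between -0.063 and 0.063 m and z of nut1 in the frame of tray between 0 and 0.016 m and linear speed of each of nut1, nut2 below 0.02 m/s and x of nut2 in the frame of tray between -0.093 and 0.093 m and y of nut2 in the frame of tray between -0.063 and 0.063 m and z of nut2 in the frame of tray between 0 and 0.016 m and distance of nut3 from where it was at the start of the episode below 0.03 m) or (x of nut1 in the frame of tray between -0.093 and 0.093 m and y of nut1 in the frame of tray between -0.063 and 0.063 m and z of nut1 in the frame of tray between 0 and 0.016 m and linear speed of each of nut1, nut3 below 0.02 m/s and x of nut3 in the frame of tray between -0.093 and 0.093 m and y of nut3 in the frame of tray between -0.063 and 0.063 m and z of nut3 in the frame of tray between 0 and 0.016 m and distance of nut2 from where it was at the start of the episode below 0.03 m) or (x of nut2 in the frame of tray between -0.093 and 0.093 m and y of nut2 in the frame of tray between -0.063 and 0.063 m and z of nut2 in the frame of tray between 0 and 0.016 m and linear speed of each of nut2, nut3 below 0.02 m/s and x of nut3 in the frame of tray between -0.093 and 0.093 m and y of nut3 in the frame of tray between -0.063 and 0.063 m and z of nut3 in the frame of tray between 0 and 0.016 m and distance of nut1 from where it was at the start of the episode below 0.03 m))), for 0.2 s.
2. the bolt head is gripped between the fingers and has stopped turning (contact force between the fingers and bolt above 5 N and velocity of joint bolt between -0.06 and 0.06 rad/s and x of the grasp point in the frame of bracket between -0.02 and 0.025 m and y of the grasp point in the frame of bracket between -0.012 and 0.012 m and z of the grasp point in the frame of bracket between 0.07 and 0.13 m), for 0.5 s.
At the end, for the whole second after the job is handed in: nut0 and two of nut1-3 lie flat and still in the tray (centres inside the walls, under 16 mm up), the other nut within 30 mm of its start; fingers press the bolt head over 5 N, centred on it within 12 mm sideways, 70-130 mm high, and it turns slower than 0.06 rad/s for the last second (all of step 1 and all of step 2); the arm keeps its last pose, push and grip.
It fails at once if a bystander (pot, vase, tape, wrench, rib or jar) is moved more than 30 mm (distance of any of brush_pot, vase, tape, wrench, rib, slip_jar from where it was at the start of the episode above 0.03 m).
It also fails if it takes over 51 s, if anything falls off the work surface, if the arm or the gripper's body presses on something with over 40 N, if the wrist force passes 120 N, or if a joint passes its speed limit or range.

ROBOT

A 7-joint arm with a two-finger parallel gripper is mounted at the origin on the work surface. World frame = base frame: x ahead of the robot, y to its left, z up, the work surface at z = 0. Lengths are in m, angles in rad, forces in N, time in s.
With the tool pointing down it reaches from about 0.4 to 0.85 m from the base axis. Payload 10.4 kg.
Tool frame: the origin (TCP) lies between the finger pads; the fingertips stand 17 mm ahead of it and the grasp point (between the pads) lies 2 mm behind it; x points along the fingers, y is the direction in which the jaws open and shut, and the axes are right-handed (so a half turn about x gives the same grasp; the last joint's range is limited). The gripper opens to 87 mm and grips with 3 to 60 N. Pads are 19 mm wide; open, the fingers measure 117 mm over their backs; the gripper's body (75 mm by 190 mm) begins 51 mm behind the grasp point.
Start: joints at [-1.232, 0.332, -0.065, 1.46, 0.022, 1.35, -0.088], TCP at [0.221, 0.585, 0.212] pointing down, gripper open.
Joint ranges: [-2.6, 2.6], [-0.5, 2.12], [-1.47, 1.34], [0.16, 2.42], [-1.27, 4.41], [0.06, 2.06], [-2.6, 2.6]. Speed limits (rad/s): [2.22, 2.22, 2.79, 2.79, 3.14, 3.14, 3.14].

INTERFACE

Orientations are given as a unit quaternion [x, y, z, w].
In Python, from bench import r, optics, close_job gives the robot as it stands.
- The arm moves only by the shell command python3 -m inch 'ROWS' [OPENING] [FORCE]. ROWS is JSON, a list of rows, each an object with "translation": the shift along the tool's x, y, z in cm, a list of three; "spin": the turn about the tool's x in degrees. In form: [{"translation": [tx, ty, tz], "spin": spin}, ...]. A call has 1 to 20 rows; each row shifts and turns the pose as measured when the row begins, along the tool's axes as they then stand; what a row does not reach is not made up. A row lasts 1/8 s, in which the tool goes at most 62.5 mm and 10.7 degrees, less where a joint would pass 70% of its speed; a pose out of reach is approached as far as the arm can. A call is refused whole if a number of a shift passes 6.25 or a number of a turn 10.7, either way. A call with a gripper value outside its range is refused whole. OPENING is the closure, from 0 (fully open) to 1 (shut), set as the call begins (- or left out, the last holds). The fingers move at their own pace and stop on an object; FORCE is the grip in N (left out, the last holds). Time passes only in rows, so rows that do not move let the fingers close. It gives the time, the measured TCP pose, the force and the opening at its end, in the units of the state.
- r.read_state(): the state, without advancing time (a new reading comes with each control period).
- optics.camera(name): name is "scene" or "top"; returns the picture (420x560x3 uint8, red, green, blue); there is no depth.
- optics.camera_model(name): a dict with "camera_matrix" (3x3 intrinsics, pixels), "world_from_camera" (4x4, takes a point from camera to world coordinates). Camera axes: x right, y down, z forward; pixel columns grow to the right and rows downward; lengths in m; the calibration is good to about 2 mm. A picture is of the moment at which its call begins. camera_model takes no time and is no camera call.
- close_job(): hands the job in, once; it reports no verdict.
The state is a dict: "time": time; "joint_positions": joint angles; "joint_vel": joint speeds; "joint_torque": joint torques, N m; "ee_pos": TCP position; "eef_rot": TCP orientation; "ft_force": force on the tool from outside, world axes, zero at the start; "torque": the same for the moment, N m; "width": finger opening in m.
Only numpy, scipy, OpenCV 4.12 (cv2) and the standard library are available. Lean on these libraries where they do the work, as an engineer would, in place of code of your own. Each camera call takes 0.05 s, during which the arm holds its last target.

## Working session

There is one attempt and no reset: what is moved stays moved. The work goes in short steps, Python scripts to look and compute and a shell command to move; the robot and the scene stay as the last step left them, time stands still between calls to the robot, and variables do not carry over. Pictures are saved under pics/ and viewed, and the job is handed in when it is done.

```bash
mkdir -p pics; ls
python3 - <<'E'
from bench import r, optics
import cv2,numpy as np
s=r.read_state()
for k,v in s.items(): print(k,np.round(v,3))
for n in("scene","top"):
    im=optics.camera(n); cv2.imwrite(f"pics/{n}0.png",im[:,:,::-1])
    m=optics.camera_model(n); print(n,np.round(m["camera_matrix"],1).tolist(),np.round(m["world_from_camera"],3).tolist())
E
```

```text
pics
time 0.0
joint_positions [-1.232  0.333 -0.065  1.461  0.022  1.35  -0.088]
joint_vel [ 0.    -0.     0.     0.001  0.001  0.001  0.001]
joint_torque [-1.0000e-03 -6.2327e+01  2.4000e-02 -3.8989e+01 -6.1000e-02  4.0000e-02
  0.0000e+00]
ee_pos [0.221 0.584 0.211]
eef_rot [ 0.127  0.696 -0.128  0.695]
ft_force [ 1.155  0.791 -0.673]
torque [ 0.009 -0.01   0.008]
width 0.087
scene [[492.2, 0.0, 271.8], [0.0, 492.2, 215.4], [0.0, 0.0, 1.0]] [[0.563, 0.531, -0.633, 1.549], [0.826, -0.351, 0.441, -0.625], [0.012, -0.772, -0.636, 1.051], [0.0, 0.0, 0.0, 1.0]]
top [[421.9, 0.0, 274.1], [0.0, 421.9, 212.2], [0.0, 0.0, 1.0]] [[-0.021, -0.995, 0.096, 0.452], [-1.0, 0.021, 0.004, -0.004], [-0.006, -0.095, -0.995, 1.533], [0.0, 0.0, 0.0, 1.0]]
```

View pics/scene0.png

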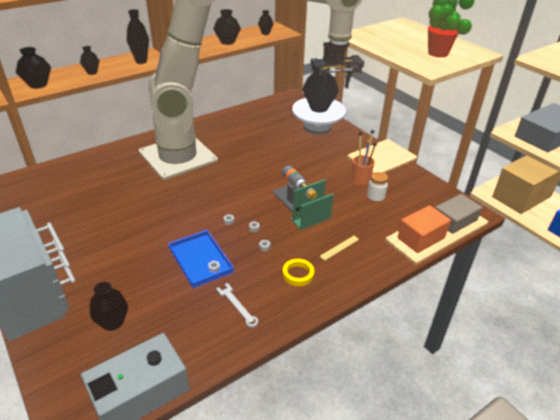

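View pics/top0.png

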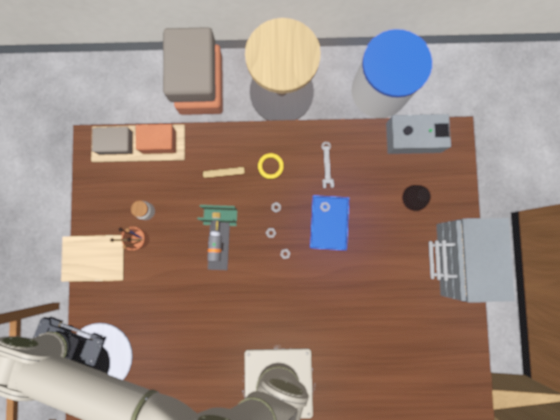

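The scene picture shows the tray at about (200,257), loose nuts at (229,219), (254,226) and (265,245), and the bracket at (312,205). In the top view the nuts are at (276,207), (270,233) and (285,254), the tray at (330,222) and the bracket at (218,215). Next I'll measure these.

```bash
cat > h.py <<'E'
import cv2,numpy as np
from bench import r, optics
def ray(n,u,v):
    m=optics.camera_model(n);K=np.array(m["camera_matrix"]);T=np.array(m["world_from_camera"])
    d=T[:3,:3]@np.linalg.solve(K,[u,v,1.0]);return T[:3,3],d
def onz(n,u,v,z):
    o,d=ray(n,u,v);return o+d*(z-o[2])/d[2]
def proj(n,p):
    m=optics.camera_model(n);K=np.array(m["camera_matrix"]);T=np.linalg.inv(np.array(m["world_from_camera"]))
    q=K@(T[:3,:3]@np.asarray(p)+T[:3,3]);return q[:2]/q[2]
E
python3 - <<'E'
from h import *
top=cv2.imread("pics/top0.png");sc=cv2.imread("pics/scene0.png")
cv2.imwrite("pics/topz.png",cv2.resize(top[180:280,190:360],None,fx=4.7,fy=4.7,interpolation=cv2.INTER_CUBIC))
cv2.imwrite("pics/scz.png",cv2.resize(sc[150:290,160:350],None,fx=4.2,fy=4.2,interpolation=cv2.INTER_CUBIC))
for n,im,roi in(("top",top,(190,180,360,280)),("scene",sc,(160,150,350,290))):
    hsv=cv2.cvtColor(im,cv2.COLOR_BGR2HSV)
    for nm,lo,hi in(("nut",(0,0,120),(180,70,255)),("blue",(105,150,60),(125,255,255)),("green",(60,80,20),(95,255,255))):
        mk=cv2.inRange(hsv,lo,hi);M=np.zeros_like(mk);M[roi[1]:roi[3],roi[0]:roi[2]]=mk[roi[1]:roi[3],roi[0]:roi[2]]
        c,_=cv2.findContours(M,cv2.RETR_EXTERNAL,cv2.CHAIN_APPROX_NONE)
        for k in c:
            if len(k)<10: continue
            (u,v),wh,a=cv2.minAreaRect(k)
            ce=cv2.minEnclosingCircle(k)
            z={"nut":.012,"blue":.022,"green":.1}[nm]
            print(n,nm,np.round((u,v),1),np.round(wh,1),round(a,1),"xy",np.round(onz(n,u,v,z)[:2],3),
              [np.round(onz(n,*p,z)[:2],3).tolist() for p in cv2.boxPoints(((u,v),wh,a))] if nm!="nut" else "")
E
```

```text
top nut [217.  260.5] [17. 20.] 90.0 xy [0.428 0.21 ] 
top nut [285. 253.] [10. 10.] 90.0 xy [ 0.45  -0.034] 
top nut [309.  240.5] [5. 0.] -90.0 xy [ 0.493 -0.121] 
top nut [348.  238.5] [7. 0.] -90.0 xy [ 0.497 -0.262] 
top nut [270.8 232.3] [ 9.9 10.6] 45.0 xy [0.525 0.015] 
top nut [232.4 224.1] [3.  6.9] 80.5 xy [0.558 0.154] 
top nut [207.1 223.5] [8.  4.2] 23.2 xy [0.562 0.245] 
top nut [310. 221.] [6. 0.] -90.0 xy [ 0.563 -0.127] 
top nut [349. 215.] [8. 0.] -90.0 xy [ 0.582 -0.269] 
top nut [214.8 229.4] [11.7 37.5] 6.8 xy [0.54  0.217] 
top nut [236. 215.] [ 2. 10.] 0.0 xy [0.591 0.14 ] 
top nut [202.7 215. ] [ 4.6 12.1] 41.2 xy [0.593 0.261] 
top nut [216.5 205.7] [33.   2.4] 2.0 xy [0.626 0.21 ] 
top nut [325.  206.5] [7. 8.] 90.0 xy [ 0.615 -0.183] 
top nut [276. 207.] [10. 10.] 90.0 xy [ 0.617 -0.005] 
top nut [345.2 196.2] [10.2  1.6] 11.3 xy [ 0.651 -0.257] 
top nut [332. 195.] [10.  0.] 180.0 xy [ 0.656 -0.21 ] 
top nut [315.4 194.1] [0.8 7.1] 81.9 xy [ 0.661 -0.15 ] 
top nut [328. 184.] [ 8. 12.] 90.0 xy [ 0.697 -0.197] 
top blue [329.3 222.5] [34.3 50.5] 3.0 xy [ 0
[... 453 characters left out ...]
5 245. ] [10. 11.] 90.0 xy [ 0.622 -0.006] 
scene nut [254. 226.] [10. 10.] 90.0 xy [0.528 0.016] 
scene nut [228. 219.] [10. 10.] 90.0 xy [ 0.451 -0.036] 
scene nut [309.7 189. ] [2.2 6.3] 71.6 xy [0.467 0.29 ] 
scene nut [315.  182.6] [ 0.8 10.4] 69.4 xy [0.447 0.33 ] 
scene nut [297.4 177.9] [15.4 10.3] 55.0 xy [0.389 0.294] 
scene nut [287.4 167.5] [5.3 7.8] 51.3 xy [0.313 0.303] 
scene nut [187.9 163.8] [27.1 56.6] 88.2 xy [0.086 0.002] 
scene blue [200.7 257.1] [55.4 44.1] 59.5 xy [ 0.57  -0.199] [[0.465, -0.257], [0.435, -0.109], [0.669, -0.144], [0.684, -0.275]]
scene green [311.5 204.2] [38.1 44.6] 72.9 xy [0.626 0.168] [[0.53, 0.133], [0.549, 0.294], [0.716, 0.201], [0.693, 0.057]]
```

View pics/topz.png

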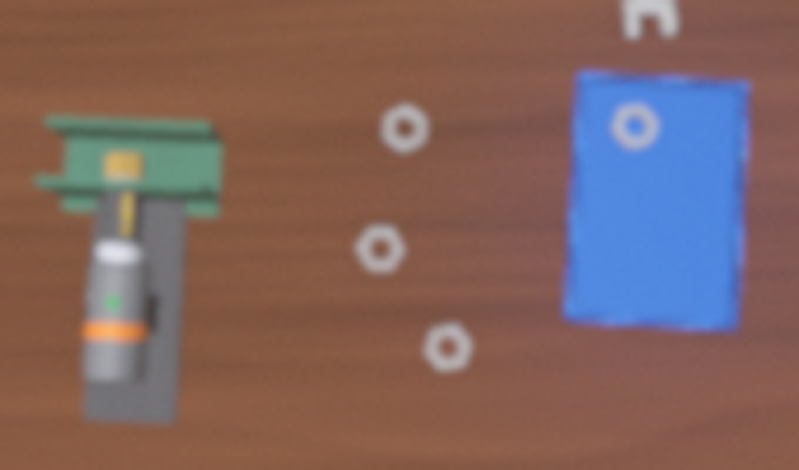

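View pics/scz.png

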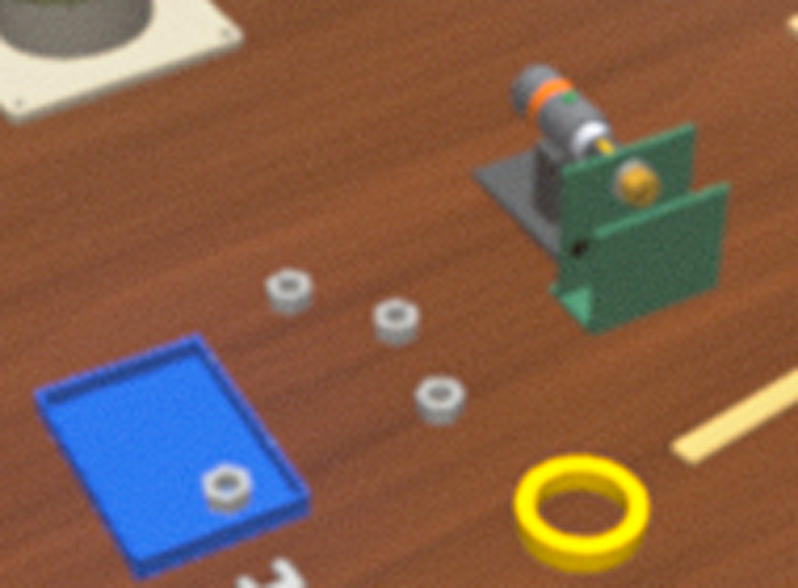

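Run:
```python
from h import *
top=cv2.imread("pics/top0.png");sc=cv2.imread("pics/scene0.png")
cv2.imwrite("pics/tb.png",cv2.resize(top[195:275,190:250],None,fx=9,fy=7.4,interpolation=cv2.INTER_CUBIC))
cv2.imwrite("pics/tb.png",cv2.resize(top[200:270,193:243],None,fx=8,fy=8,interpolation=cv2.INTER_CUBIC))
cv2.imwrite("pics/sb.png",cv2.resize(sc[160:230,270:340],None,fx=8,fy=8,interpolation=cv2.INTER_CUBIC))
P=[]
for n,im,roi in(("top",top,(205,208,228,221)),("scene",sc,(303,185,322,202))):
    hsv=cv2.cvtColor(im,cv2.COLOR_BGR2HSV)
    mk=cv2.inRange(hsv,(10,110,100),(30,255,255));M=np.zeros_like(mk);M[roi[1]:roi[3],roi[0]:roi[2]]=mk[roi[1]:roi[3],roi[0]:roi[2]]
    y,x=np.nonzero(M);print(n,x.min(),x.max(),y.min(),y.max(),x.mean(),y.mean(),len(x), [np.round(onz(n,x.mean(),y.mean(),z)[:2],3) for z in (.1,.11)])
    P.append(ray(n,x.mean(),y.mean()))
(o1,d1),(o2,d2)=P
t=np.linalg.lstsq(np.c_[d1,-d2],o2-o1,rcond=None)[0];print(o1+d1*t[0],o2+d2*t[1])
```

```text
top 213 219 213 216 216.05 214.35 20 [array([0.586, 0.2  ]), array([0.585, 0.198])]
scene 303 316 185 198 311.51428571428573 193.5 70 [array([0.582, 0.202]), array([0.592, 0.193])]
[0.58580063 0.1993149  0.10371913] [0.58552687 0.19889704 0.10363401]
```

View pics/tb.png

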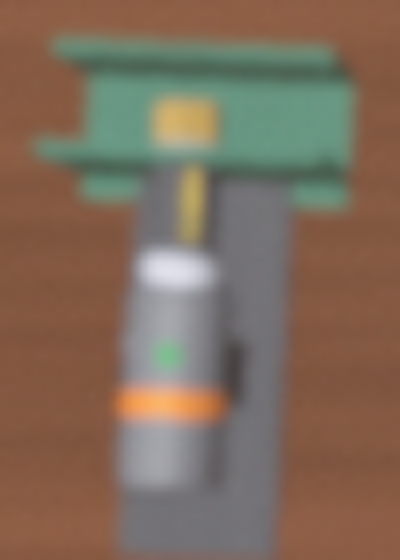

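View pics/sb.png

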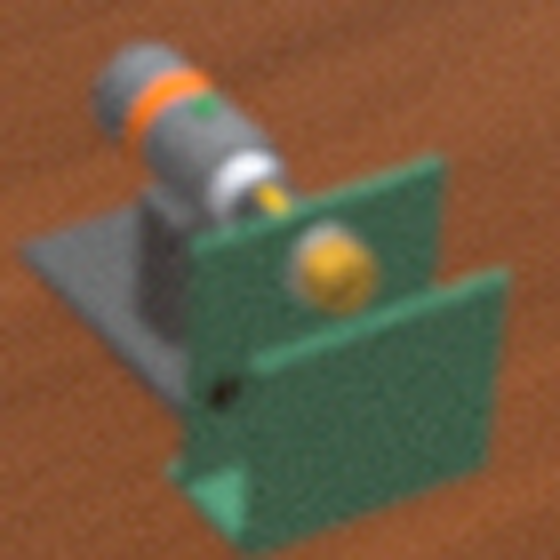

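Run:
```python
from h import *
from scipy.spatial.transform import Rotation as R
T=lambda x,y,z:onz("top",x/8+193-.44,y/8+200-.44,z)
S=lambda x,y,z:onz("scene",x/8+270-.44,y/8+160-.44,z)
def yaw(a,b): d=b-a; return np.round([np.arctan2(-d[0],d[1]), np.linalg.norm(d)],3)
# along +y
print("flange top", yaw(T(330,48,.1),T(55,38,.1)))
print("floor far edge?", yaw(T(355,90,.006),T(90,78,.006)))
print("motor", [ (lambda d:np.round(np.arctan2(d[1],d[0]),3))(T(177,265,.122)-T(155,488,.122)),(lambda d:np.round(np.arctan2(d[1],d[0]),3))(T(291,250,.005)-T(275,545,.005))])
print("scene plate",yaw(S(192,243,.128),S(438,160,.128)),S(192,243,.128),S(438,160,.128))
print("scene flange",yaw(S(245,365,.1),S(508,273,.1)),S(245,365,.1),S(508,273,.1))
print("flange corners top",T(330,48,.1),T(55,38,.1))
print("plate left top",T(35,140,.128))
print("head far/near edge",T(185,97,.112),T(185,143,.112),T(185,120,.112))
s=r.read_state();Rm=R.from_quat(s["eef_rot"]).as_matrix();print(np.round(Rm,3))
```

```text
flange top [-0.058  0.118]
floor far edge? [-0.067  0.121]
motor [np.float64(-0.106), np.float64(-0.065)]
scene plate [-0.08   0.117] [0.56443295 0.14188094 0.128     ] [0.57373067 0.25853072 0.128     ]
scene flange [-0.084  0.125] [0.61032138 0.1352552  0.1       ] [0.62078658 0.25942313 0.1       ]
flange corners top [0.61504827 0.13884972 0.1       ] [0.62185467 0.25648137 0.1       ]
plate left top [0.57577149 0.25992191 0.128     ]
head far/near edge [0.59411438 0.1993064  0.112     ] [0.57457102 0.19945055 0.112     ] [0.58433631 0.19937852 0.112     ]
[[-0.     0.354  0.935]
 [-0.001  0.935 -0.354]
 [-1.    -0.001  0.   ]]
```

Measured positions: bracket origin about (0.585, 0.200), yaw -0.07. Tray (0.556, -0.195), yaw -0.08. Nuts A (0.451, -0.035), B (0.526, 0.016), C (0.619, -0.006). I'll move A and B and leave C.

```bash
python3 -m inch '[{"translation":[0,-4.4,4.4],"spin":0},{"translation":[0,-4.4,4.4],"spin":0},{"translation":[0,-4.4,4.4],"spin":0},{"translation":[0,-4.4,4.4],"spin":-8.3},{"translation":[0,-4.4,4.4],"spin":-8.4}]' 0.31 20
cat > go.py <<'E'
import sys
from h import *
from scipy.spatial.transform import Rotation as R
s=r.read_state();M=R.from_quat(s["eef_rot"]).as_matrix()
t=np.array([float(a) for a in sys.argv[1:4]])
print("t",round(s["time"],2),"pos",np.round(s["ee_pos"],4),"tool cm",np.round(M.T@(t-s["ee_pos"])*100,2),"spin to 4deg",round(-np.degrees(np.arctan2(M[0,1],M[1,1]))+4,2),"w",round(s["width"],4),"F",np.round(s["ft_force"],1), "tilt",np.round(M[:2,0],3))
E
python3 go.py 0.451 -0.035 0.1
```

```text
time: 0.72
ee_pos: [0.355, 0.3039, 0.2088]
eef_rot: [0.018, 0.708, -0.021, 0.706]
ft_force: [0.6, -0.8, 0.5]
width: 0.0603
t 0.72 pos [0.355  0.3039 0.2088] tool cm [ 10.96 -33.27  11.49] spin to 4deg 0.84 w 0.0603 F [ 0.6 -0.8  0.5] tilt [-0.004 -0.004]
```

```bash
python3 -m inch '[{"translation":[0,-5.5,1.9],"spin":-0.8},{"translation":[0,-5.5,1.9],"spin":0},{"translation":[0,-5.5,1.9],"spin":0},{"translation":[0,-5.5,1.9],"spin":0},{"translation":[3,-5.3,1.9],"spin":0},{"translation":[3,-5,1.9],"spin":0},{"translation":[3,0,0],"spin":0}]' 
python3 go.py 0.451 -0.035 0.02
```

```text
time: 1.6
ee_pos: [0.4581, -0.0369, 0.1205]
eef_rot: [0.016, 0.706, -0.017, 0.708]
ft_force: [-0.1, 1.4, 0.1]
width: 0.0598
t 1.6 pos [ 0.4581 -0.0369  0.1205] tool cm [10.05  0.18 -0.74] spin to 4deg 1.38 w 0.0598 F [-0.1  1.4  0.1] tilt [ 0.003 -0.002]
```

```bash
python3 go.py 0.451 -0.035 0.02
python3 - <<'E'
from h import *
for n in("scene","top"):
    im=optics.camera(n)[:,:,::-1]
    c=im[150:290,160:350] if n=="scene" else im[180:300,190:360]
    cv2.imwrite(f"pics/{n}1.png",cv2.resize(c,None,fx=4,fy=4,interpolation=cv2.INTER_CUBIC))
E
```

```text
t 1.6 pos [ 0.4581 -0.0369  0.1205] tool cm [10.05  0.18 -0.74] spin to 4deg 1.38 w 0.0598 F [-0.1  1.4  0.1] tilt [ 0.003 -0.002]
```

View pics/scene1.png

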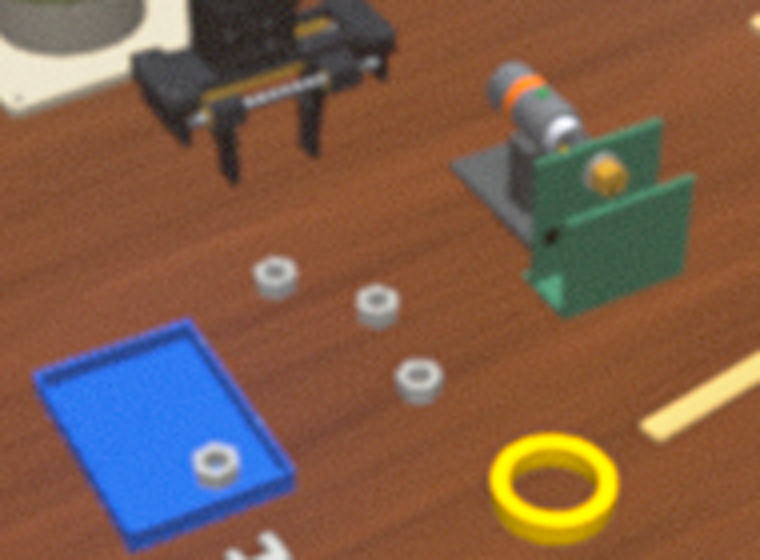

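The gripper hangs above nut A at (275,275) in the crop, and nothing has been disturbed. Descending to grasp it.

```bash
python3 -m inch '[{"translation":[4,0.2,-0.7],"spin":1.4},{"translation":[3.5,0,0],"spin":0},{"translation":[2,0,0],"spin":0},{"translation":[0.4,0,0],"spin":0}]' 
python3 go.py 0.451 -0.035 0.02
```

```text
time: 2.2
ee_pos: [0.4502, -0.0276, 0.021]
eef_rot: [0.022, 0.707, -0.021, 0.707]
ft_force: [1.0, 1.0, -0.2]
width: 0.0603
t 2.2 pos [ 0.4502 -0.0276  0.021 ] tool cm [ 0.1  -0.73  0.12] spin to 4deg 0.5 w 0.0603 F [ 1.   1.  -0.2] tilt [-0.  0.]
```

```bash
python3 -m inch '[{"translation":[0.1,-0.7,0.1],"spin":0},{"translation":[0,0,0],"spin":0}]'; python3 go.py 0.451 -0.035 0.02; python3 -m inch '[{"translation":[0,0,0],"spin":0},{"translation":[0,0,0],"spin":0},{"translation":[0,0,0],"spin":0},{"translation":[0,0,0],"spin":0}]' 1 30;python3 go.py 0.451 -0.035 0.02
```

```text
time: 2.45
ee_pos: [0.4522, -0.0344, 0.0219]
eef_rot: [0.021, 0.706, -0.021, 0.707]
ft_force: [-0.3, -0.3, 0.5]
width: 0.0602
t 2.45 pos [ 0.4522 -0.0344  0.0219] tool cm [ 0.19 -0.07 -0.11] spin to 4deg 0.58 w 0.0602 F [-0.3 -0.3  0.5] tilt [0.002 0.001]
time: 2.95
ee_pos: [0.4532, -0.034, 0.0234]
eef_rot: [0.022, 0.705, -0.02, 0.708]
ft_force: [-0.2, 0.1, 0.3]
width: 0.0277
t 2.95 pos [ 0.4532 -0.034   0.0234] tool cm [ 0.34 -0.11 -0.22] spin to 4deg 0.58 w 0.0277 F [-0.2  0.1  0.3] tilt [0.004 0.002]
```

```bash
python3 -m inch '[{"translation":[0.2,0,0],"spin":0},{"translation":[0,0,0],"spin":0}]';python3 go.py 0.506 -0.191 0.024
python3 - <<'E'
from h import *
for n in("scene","top"):
    im=optics.camera(n)[:,:,::-1]
    c=im[150:290,160:350] if n=="scene" else im[180:300,190:360]
    cv2.imwrite(f"pics/{n}2.png",cv2.resize(c,None,fx=4,fy=4,interpolation=cv2.INTER_CUBIC))
E
```

```text
time: 3.2
ee_pos: [0.4531, -0.034, 0.0212]
eef_rot: [0.022, 0.705, -0.02, 0.708]
ft_force: [-0.1, -0.7, -0.3]
width: 0.0075
t 3.2 pos [ 0.4531 -0.034   0.0212] tool cm [ -0.29 -15.35   6.21] spin to 4deg 0.59 w 0.0075 F [-0.1 -0.7 -0.3] tilt [0.004 0.002]
```

View pics/scene2.png

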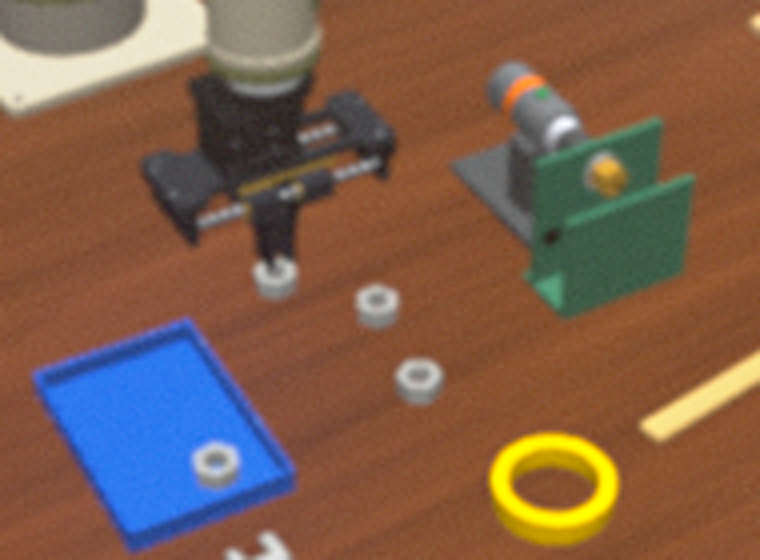

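Run:
```python
from h import *
im=optics.camera("scene")[:,:,::-1].copy();tp=optics.camera("top")[:,:,::-1].copy()
s=r.read_state();p=np.array(s["ee_pos"])
for n,i in(("scene",im),("top",tp)):
  print(n,proj(n,p),proj(n,p-[0,0,.017]),proj(n,[.451,-.035,.016]), s["time"])
def z(i,n,q):
  u,v=map(int,proj(n,p)); c=i[v-40:v+30,u-35:u+35]; return cv2.resize(c,None,fx=8,fy=8,interpolation=cv2.INTER_CUBIC)
cv2.imwrite("pics/zz3.png",z(im,"scene",p));cv2.imwrite("pics/zt3.png",z(tp,"top",p))
print(s["joint_positions"],s["width"])
```

```text
scene [228.76862778 216.87131049] [228.99436789 220.84546238] [228.22808816 217.86412182] 3.4
top [284.99202092 252.05077408] [284.89866308 252.05760206] [285.25036258 252.68900255] 3.4
[-0.5346538   0.18144561  0.55101184  2.12609487 -0.12781681  0.86018205
  1.60334629] 0.0010231798941153169
```

View pics/zz3.png

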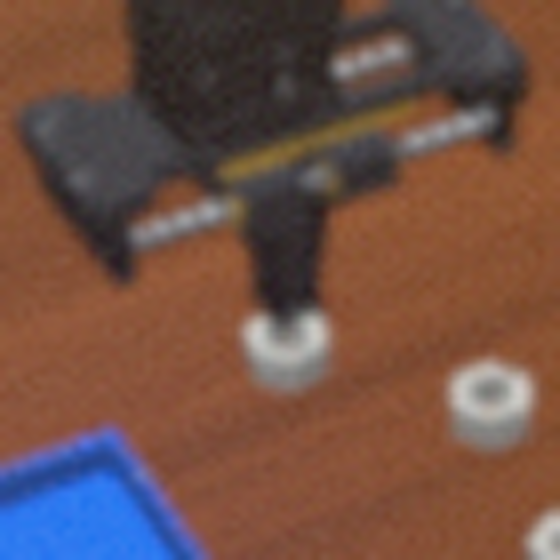

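View pics/zt3.png

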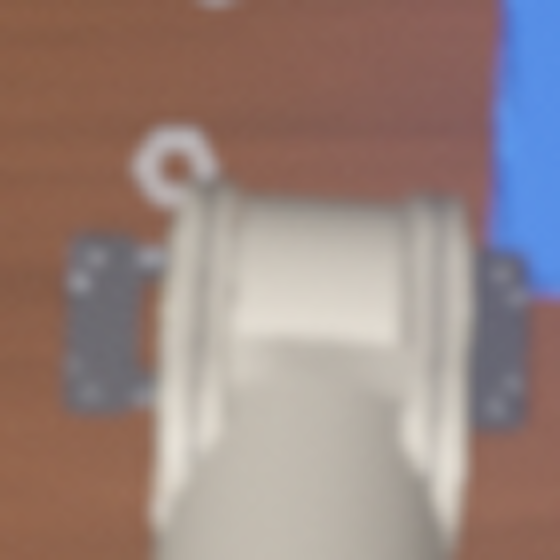

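Run:
```python
from h import *
for p in([.4581,-.0369,.1035],[.4581,-.0369,.1235],[.451,-.03,.1035],[.451,-.03,.1235]): print(p,proj("scene",p))
print(onz("top",284.9,253,.016), [r.read_state()["ee_pos"] for _ in range(3)])
```

```text
[0.4581, -0.0369, 0.1035] [227.6161712  197.97116551]
[0.4581, -0.0369, 0.1235] [227.32726751 192.89648965]
[0.451, -0.03, 0.1035] [228.36693852 196.10369025]
[0.451, -0.03, 0.1235] [228.08561202 191.03838147]
[ 0.44991822 -0.03372093  0.016     ] [array([ 0.45328704, -0.03402173,  0.02136584]), array([ 0.45328704, -0.03402173,  0.02136584]), array([ 0.45328704, -0.03402173,  0.02136584])]
```

The fingers closed above nut A: the tips show at about row 215.6, where the reported pose predicts 220.8. So the real tips are about 20 mm higher than reported. I'll open and go lower while watching the force.

```bash
python3 -m inch '[{"translation":[0,0,0],"spin":0},{"translation":[0,0,0],"spin":0},{"translation":[0,0,0],"spin":0},{"translation":[0,0,0],"spin":0},{"translation":[0,0,0],"spin":0}]' 0.31 30;python3 go.py 0.451 -0.035 0.005; python3 -m inch '[{"translation":[0.6,0,0],"spin":0},{"translation":[0.4,0,0],"spin":0}]';python3 go.py 0.451 -0.035 0.005;python3 - <<'E'
from h import *
im=optics.camera("scene")[:,:,::-1]
p=np.array(r.read_state()["ee_pos"]);
print(proj("scene",p-[0,0,.017]+[.002,.03,0]),proj("scene",p-[0,0,.017]-[.002,.03,0]))
cv2.imwrite("pics/s4.png",cv2.resize(im[170:250,190:270],None,fx=7,fy=7,interpolation=cv2.INTER_CUBIC))
E
```

```text
time: 4.03
ee_pos: [0.4534, -0.034, 0.0214]
eef_rot: [0.022, 0.705, -0.02, 0.708]
ft_force: [0.1, 0.1, -0.2]
width: 0.0428
t 4.03 pos [ 0.4534 -0.034   0.0214] tool cm [ 1.64 -0.11 -0.24] spin to 4deg 0.58 w 0.0428 F [ 0.1  0.1 -0.2] tilt [0.004 0.002]
time: 4.28
ee_pos: [0.4535, -0.0339, 0.011]
eef_rot: [0.022, 0.705, -0.02, 0.709]
ft_force: [0.1, -0.6, -0.3]
width: 0.0575
t 4.28 pos [ 0.4535 -0.0339  0.011 ] tool cm [ 0.59 -0.12 -0.25] spin to 4deg 0.58 w 0.0575 F [ 0.1 -0.6 -0.3] tilt [0.005 0.002]
[237.25402859 220.43391528] [220.95000924 226.271364  ]
```

View pics/s4.png

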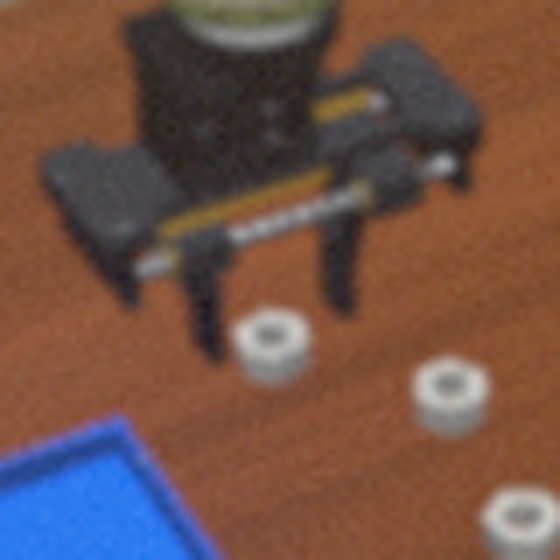

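The tips show at (220.7,220.7) and (239.3,214.6), about 5.7 px above prediction with the columns matching. That makes it a height offset of about 22 mm, so I'll go further down.

```bash
python3 -m inch '[{"translation":[0.6,-0.1,-0.2],"spin":0},{"translation":[0.4,0,0],"spin":0}]';python3 go.py 0.451 -0.035 -0.003; python3 -m inch '[{"translation":[0.3,0,0],"spin":0}]';python3 go.py 0.451 -0.035 -0.003
python3 - <<'E'
from h import *
im=optics.camera("scene")[:,:,::-1]
p=np.array(r.read_state()["ee_pos"]);
print(proj("scene",p-[0,0,.017]+[.002,.03,0]),proj("scene",p-[0,0,.017]-[.002,.03,0]))
cv2.imwrite("pics/s5.png",cv2.resize(im[170:250,190:270],None,fx=7,fy=7,interpolation=cv2.INTER_CUBIC))
E
```

```text
time: 4.58
ee_pos: [0.4511, -0.0349, -0.0002]
eef_rot: [0.022, 0.705, -0.02, 0.708]
ft_force: [0.2, 0.3, 0.2]
width: 0.0599
t 4.58 pos [ 4.511e-01 -3.490e-02 -2.000e-04] tool cm [ 0.28 -0.01 -0.01] spin to 4deg 0.59 w 0.0599 F [0.2 0.3 0.2] tilt [0.004 0.002]
time: 4.7
ee_pos: [0.451, -0.0349, -0.0035]
eef_rot: [0.022, 0.705, -0.02, 0.708]
ft_force: [0.4, -0.0, 0.6]
width: 0.0602
t 4.7 pos [ 0.451  -0.0349 -0.0035] tool cm [-0.05 -0.01  0.  ] spin to 4deg 0.59 w 0.0602 F [ 0.4 -0.   0.6] tilt [0.004 0.002]
[236.7476943  223.40933984] [220.54004856 229.25337535]
```

View pics/s5.png

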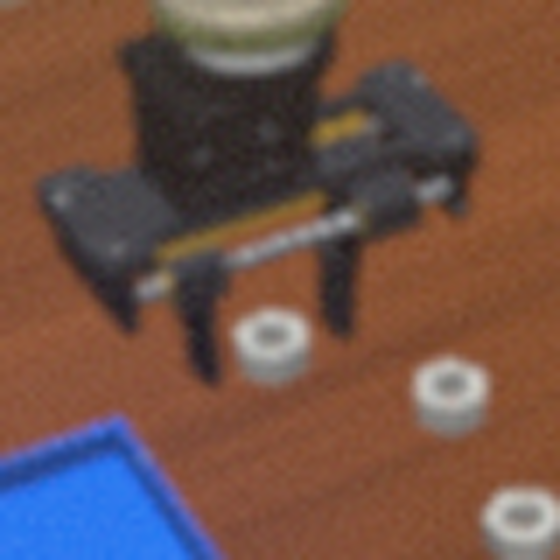

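The tips now straddle the nut at about 4 mm height. Closing.

```bash
python3 -m inch '[{"translation":[0,0,0],"spin":0},{"translation":[0,0,0],"spin":0},{"translation":[0,0,0],"spin":0},{"translation":[0,0,0],"spin":0},{"translation":[0,0,0],"spin":0},{"translation":[0,0,0],"spin":0}]' 1 30;python3 go.py 0.506 -0.191 0.06
```

```text
time: 5.5
ee_pos: [0.451, -0.0348, -0.0036]
eef_rot: [0.022, 0.705, -0.02, 0.708]
ft_force: [0.5, -0.2, -0.5]
width: 0.0313
t 5.5 pos [ 0.451  -0.0348 -0.0036] tool cm [ -6.37 -15.25   6.45] spin to 4deg 0.6 w 0.0313 F [ 0.5 -0.2 -0.5] tilt [0.004 0.002]
```

Nut A is gripped at 31 mm. Lifting it and carrying it to the tray.

```bash
python3 -m inch '[{"translation":[-3,0,0],"spin":0.6},{"translation":[-3,-3,1.2],"spin":0},{"translation":[0,-4.1,1.7],"spin":0},{"translation":[0,-4.1,1.7],"spin":0},{"translation":[0,-4,1.7],"spin":0},{"translation":[0,0,0],"spin":0}]';python3 go.py 0.506 -0.191 0.001
```

```text
time: 6.25
ee_pos: [0.5049, -0.195, 0.0585]
eef_rot: [0.024, 0.705, -0.023, 0.708]
ft_force: [-0.0, 0.3, -0.6]
width: 0.0316
t 6.25 pos [ 0.5049 -0.195   0.0585] tool cm [5.75 0.39 0.06] spin to 4deg 0.2 w 0.0316 F [-0.   0.3 -0.6] tilt [0.005 0.001]
```

```bash
python3 -m inch '[{"translation":[2.5,0.4,0.1],"spin":0},{"translation":[2.2,0,0],"spin":0},{"translation":[0.8,0,0],"spin":0},{"translation":[0.1,0,0],"spin":0}]';python3 go.py 0.506 -0.191 0.001
```

```text
time: 6.75
ee_pos: [0.5065, -0.1886, 0.0012]
eef_rot: [0.024, 0.705, -0.022, 0.708]
ft_force: [-0.1, -1.6, -0.5]
width: 0.0311
t 6.75 pos [ 0.5065 -0.1886  0.0012] tool cm [ 0.02 -0.24 -0.04] spin to 4deg 0.27 w 0.0311 F [-0.1 -1.6 -0.5] tilt [0.005 0.003]
```

```bash
python3 -m inch '[{"translation":[0,0,0],"spin":0},{"translation":[0,0,0],"spin":0},{"translation":[0,0,0],"spin":0},{"translation":[-3,0,0],"spin":0},{"translation":[-3,0,0],"spin":0},{"translation":[-1,2,0],"spin":0}]' 0.31 30;python3 go.py 0.526 0.0155 0.06
```

```text
time: 7.5
ee_pos: [0.5079, -0.17, 0.0753]
eef_rot: [0.025, 0.704, -0.023, 0.709]
ft_force: [-0.0, 0.6, -0.6]
width: 0.0596
t 7.5 pos [ 0.5079 -0.17    0.0753] tool cm [ 1.57 18.63  0.54] spin to 4deg 0.13 w 0.0596 F [-0.   0.6 -0.6] tilt [0.007 0.002]
```

```bash
python3 -m inch '[{"translation":[0,4.6,0.1],"spin":0},{"translation":[0,4.6,0.1],"spin":0},{"translation":[0,4.6,0.1],"spin":0},{"translation":[0,4.5,0.2],"spin":0},{"translation":[0,0,0],"spin":0}]';python3 go.py 0.526 0.0155 -0.0035;python3 - <<'E'
from h import *
im=optics.camera("scene")[:,:,::-1]
cv2.imwrite("pics/s6.png",cv2.resize(im[150:290,160:350],None,fx=4,fy=4,interpolation=cv2.INTER_CUBIC))
E
```

```text
time: 8.12
ee_pos: [0.5277, 0.0186, 0.0792]
eef_rot: [0.025, 0.702, -0.023, 0.711]
ft_force: [-0.2, -0.2, 0.2]
width: 0.06
t 8.12 pos [0.5277 0.0186 0.0792] tool cm [ 8.27 -0.36 -0.26] spin to 4deg 0.11 w 0.06 F [-0.2 -0.2  0.2] tilt [0.013 0.003]
```

View pics/s6.png

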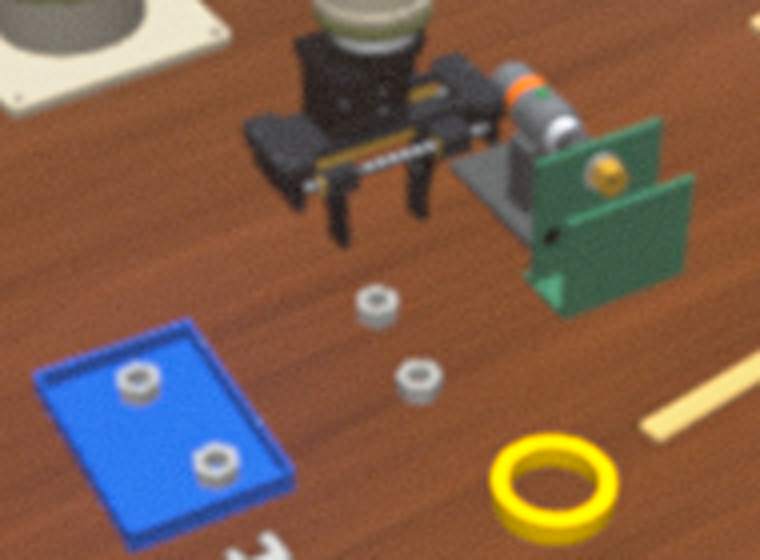

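Nut A lies flat in the tray at (138,382) in the crop, and nut B is at (377,305). Descending on B.

```bash
python3 -m inch '[{"translation":[4,-0.3,-0.2],"spin":0},{"translation":[3,0,0],"spin":0},{"translation":[1,0,0],"spin":0}]';python3 go.py 0.526 0.0155 -0.0035
```

```text
time: 8.55
ee_pos: [0.528, 0.0097, -0.0007]
eef_rot: [0.027, 0.7, -0.025, 0.713]
ft_force: [-0.5, -0.2, -0.6]
width: 0.0601
t 8.55 pos [ 0.528   0.0097 -0.0007] tool cm [ 0.27  0.57 -0.25] spin to 4deg -0.29 w 0.0601 F [-0.5 -0.2 -0.6] tilt [0.018 0.002]
```

```bash
python3 -m inch '[{"translation":[0.2,0.6,-0.2],"spin":0},{"translation":[0,0,0],"spin":0}]';python3 go.py 0.526 0.0155 -0.0035;python3 -m inch '[{"translation":[0,0,0],"spin":0},{"translation":[0,0,0],"spin":0},{"translation":[0,0,0],"spin":0},{"translation":[0,0,0],"spin":0},{"translation":[0,0,0],"spin":0},{"translation":[0,0,0],"spin":0}]' 1 30;python3 go.py 0.556 -0.195 0.06
```

```text
time: 8.8
ee_pos: [0.5268, 0.0148, -0.0019]
eef_rot: [0.028, 0.7, -0.026, 0.713]
ft_force: [0.8, 0.1, 1.1]
width: 0.06
t 8.8 pos [ 0.5268  0.0148 -0.0019] tool cm [ 0.16  0.06 -0.09] spin to 4deg -0.41 w 0.06 F [0.8 0.1 1.1] tilt [0.018 0.002]
time: 9.55
ee_pos: [0.5281, 0.015, 0.0001]
eef_rot: [0.028, 0.699, -0.026, 0.714]
ft_force: [-0.0, -0.0, -0.3]
width: 0.0315
t 9.55 pos [5.281e-01 1.500e-02 1.000e-04] tool cm [ -5.99 -20.7    4.52] spin to 4deg -0.4 w 0.0315 F [-0.  -0.  -0.3] tilt [0.021 0.003]
```

```bash
python3 -m inch '[{"translation":[-3,0,0],"spin":0},{"translation":[-3,-4,0.9],"spin":0},{"translation":[0,-4.2,0.9],"spin":0},{"translation":[0,-4.2,0.9],"spin":0},{"translation":[0,-4.2,0.9],"spin":0},{"translation":[0,-4.0,0.9],"spin":0},{"translation":[0,0,0],"spin":0}]';python3 go.py 0.556 -0.195 0.004
```

```text
time: 10.42
ee_pos: [0.557, -0.1996, 0.062]
eef_rot: [0.027, 0.699, -0.025, 0.714]
ft_force: [-0.7, 0.0, -0.3]
width: 0.0318
t 10.43 pos [ 0.557  -0.1996  0.062 ] tool cm [ 5.8   0.43 -0.26] spin to 4deg -0.19 w 0.0318 F [-0.7  0.  -0.3] tilt [0.021 0.002]
```

```bash
python3 -m inch '[{"translation":[2.5,0.4,-0.2],"spin":0},{"translation":[2.2,0,0],"spin":0},{"translation":[0.8,0,0],"spin":0},{"translation":[0.2,0,0],"spin":0}]';python3 go.py 0.556 -0.195 0.004
```

```text
time: 10.92
ee_pos: [0.557, -0.1931, 0.004]
eef_rot: [0.027, 0.699, -0.024, 0.714]
ft_force: [-4.9, 0.5, 15.4]
width: 0.0317
t 10.93 pos [ 0.557  -0.1931  0.004 ] tool cm [-0.01 -0.2  -0.09] spin to 4deg -0.12 w 0.0317 F [-4.9  0.5 15.4] tilt [0.021 0.003]
```

```bash
python3 -m inch '[{"translation":[0,0,0],"spin":0},{"translation":[0,0,0],"spin":0},{"translation":[0,0,0],"spin":0},{"translation":[-3,0,0],"spin":0},{"translation":[-4,0,0],"spin":0},{"translation":[-5,0,0],"spin":0},{"translation":[-5,1,0],"spin":0},{"translation":[-2,5,0],"spin":0},{"translation":[0,5,0],"spin":0}]' 0.31 30;python3 go.py 0.589 0.1995 0.2;python3 - <<'E'
from h import *
im=optics.camera("scene")[:,:,::-1]
cv2.imwrite("pics/s7.png",cv2.resize(im[150:290,160:350],None,fx=4,fy=4,interpolation=cv2.INTER_CUBIC))
E
```

```text
time: 12.05
ee_pos: [0.5613, -0.0857, 0.2039]
eef_rot: [0.029, 0.697, -0.027, 0.716]
ft_force: [0.6, 0.1, -0.3]
width: 0.0601
t 12.05 pos [ 0.5613 -0.0857  0.2039] tool cm [ 0.52 28.65  0.47] spin to 4deg -0.59 w 0.0601 F [ 0.6  0.1 -0.3] tilt [0.026 0.002]
```

View pics/s7.png

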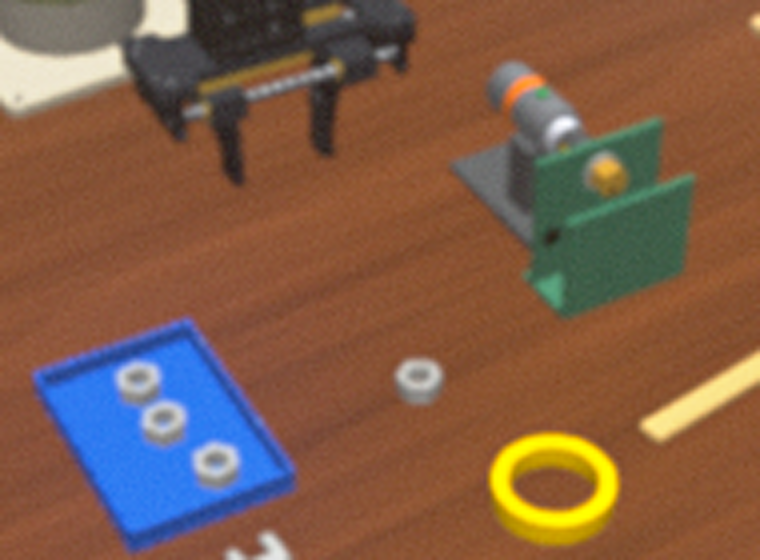

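Run:
```python
from h import *
for q in((138,382),(164,422),(216,463),(419,380)): print(onz("scene",160+q[0]/4-.4,150+q[1]/4-.4,.016))
p=np.array(r.read_state()["ee_pos"]);from scipy.spatial.transform import Rotation as R
M=R.from_quat(r.read_state()["eef_rot"]).as_matrix()
for k in (.017,-.006): print(proj("scene",p+M@[k,.03,0]),proj("scene",p+M@[k,-.03,0]))
print("obs",160+236/4-.4,150+180/4-.4,160+327/4-.4,150+152/4-.4)
top=optics.camera("top")[:,:,::-1]
cv2.imwrite("pics/t7.png",cv2.resize(top[180:270,190:360],None,fx=4.7,fy=4.7,interpolation=cv2.INTER_CUBIC))
for k in (.017,-.006): print(proj("top",p+M@[k,.05,0]),proj("top",p+M@[k,-.05,0]))
```

```text
[ 0.5062236 -0.1884665  0.016    ]
[ 0.55628076 -0.19255463  0.016     ]
[ 0.61561423 -0.18109043  0.016     ]
[ 0.62352116 -0.00742935  0.016     ]
[241.72225934 195.22986177] [223.04095152 201.55314365]
[241.36488542 188.75818939] [222.48531602 195.0378464 ]
obs 218.6 194.6 241.35 187.6
[283.2095637  216.65456471] [314.39745247 218.26685486]
[283.36594166 216.21653838] [315.09259152 217.85655488]
```

View pics/t7.png

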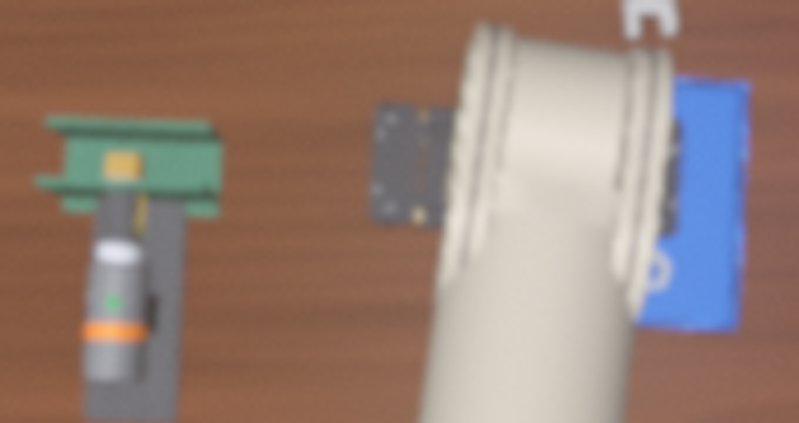

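Three nuts lie in the tray at (0.506,-0.188), (0.556,-0.193) and (0.615,-0.181), and nut C is untouched. The tip offset is still about +23 mm in z, so physical tip z is roughly reported z + 6 mm. Moving above the gap.

```bash
python3 -m inch '[{"translation":[0,5.7,0.1],"spin":0},{"translation":[0,5.7,0.1],"spin":0},{"translation":[0,5.7,0.1],"spin":0},{"translation":[0,5.7,0.1],"spin":0},{"translation":[0,5.4,0],"spin":0},{"translation":[0,0,0],"spin":0},{"translation":[0,0,0],"spin":0}]' 0.25 40;python3 go.py 0.589 0.1995 0.079;python3 - <<'E'
from h import *
im=optics.camera("scene")[:,:,::-1]
cv2.imwrite("pics/s8.png",cv2.resize(im[130:230,250:350],None,fx=6,fy=6,interpolation=cv2.INTER_CUBIC))
E
```

```text
time: 13.02
ee_pos: [0.5867, 0.2057, 0.2049]
eef_rot: [0.028, 0.697, -0.024, 0.716]
ft_force: [-0.4, -0.2, 0.6]
width: 0.0652
t 13.03 pos [0.5867 0.2057 0.2049] tool cm [12.59 -0.68 -0.05] spin to 4deg -0.22 w 0.0652 F [-0.4 -0.2  0.6] tilt [0.026 0.004]
```

View pics/s8.png

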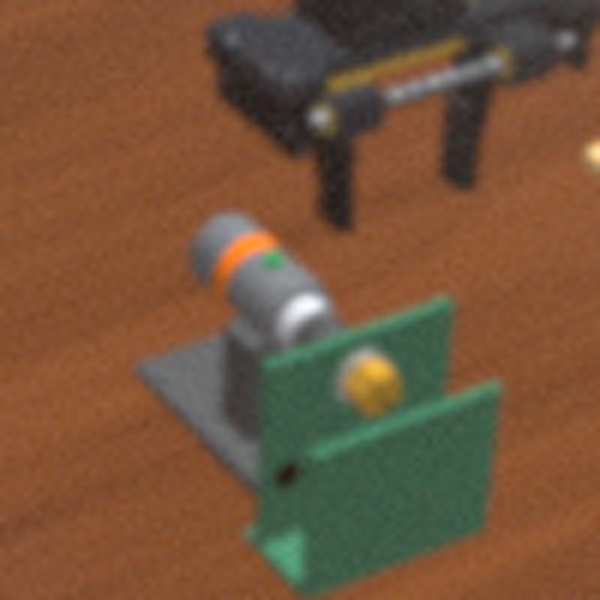

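```bash
python3 -m inch '[{"translation":[2.5,-0.6,0],"spin":-0.2},{"translation":[2.5,0,0],"spin":0},{"translation":[0,0,0],"spin":0}]';python3 go.py 0.589 0.1995 0.079;python3 - <<'E'
from h import *
im=optics.camera("scene")[:,:,::-1]
cv2.imwrite("pics/s9.png",cv2.resize(im[130:230,250:350],None,fx=6,fy=6,interpolation=cv2.INTER_CUBIC))
for z in (.156,.1): print(z,[((proj("scene",[.589+s*.0023,.1995+s*.0326,z])-[250,130]+.4)*6).round() for s in(1,-1)])
E
```

```text
time: 13.45
ee_pos: [0.5883, 0.196, 0.1548]
eef_rot: [0.029, 0.697, -0.024, 0.716]
ft_force: [0.1, 0.0, 0.6]
width: 0.0655
t 13.45 pos [0.5883 0.196  0.1548] tool cm [ 7.58  0.3  -0.16] spin to 4deg -0.3 w 0.0655 F [0.1 0.  0.6] tilt [0.028 0.005]
0.156 [array([434., 288.]), array([330., 324.])]
0.1 [array([426., 374.]), array([325., 410.])]
```

View pics/s9.png

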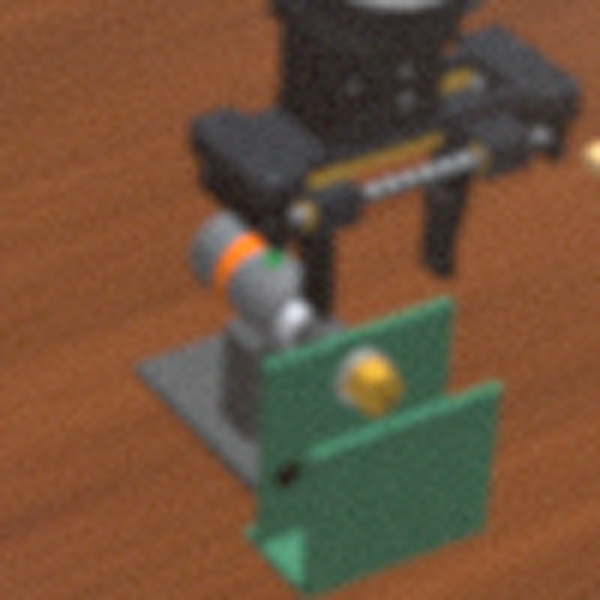

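```bash
python3 -m inch '[{"translation":[1.5,0.3,-0.1],"spin":0},{"translation":[1,0,0],"spin":0},{"translation":[0,0,0],"spin":0}]';python3 go.py 0.589 0.1995 0.079
```

```text
time: 13.88
ee_pos: [0.59, 0.1991, 0.1317]
eef_rot: [0.03, 0.695, -0.024, 0.718]
ft_force: [0.2, 0.1, 1.1]
width: 0.0654
t 13.88 pos [0.59   0.1991 0.1317] tool cm [ 5.26 -0.02 -0.27] spin to 4deg -0.37 w 0.0654 F [0.2 0.1 1.1] tilt [0.032 0.007]
```

```bash
python3 -m inch '[{"translation":[1,0,-0.15],"spin":0},{"translation":[1,0,-0.05],"spin":0}]';python3 go.py 0.589 0.1995 0.079; python3 -m inch '[{"translation":[1.2,0,-0.1],"spin":0},{"translation":[1.2,0,-0.05],"spin":0}]';python3 go.py 0.589 0.1995 0.079;python3 - <<'E'
from h import *
im=optics.camera("scene")[:,:,::-1]
cv2.imwrite("pics/s10.png",cv2.resize(im[130:230,250:350],None,fx=6,fy=6,interpolation=cv2.INTER_CUBIC))
im=optics.camera("top")[:,:,::-1]
cv2.imwrite("pics/t10.png",cv2.resize(im[180:260,180:280],None,fx=6,fy=6,interpolation=cv2.INTER_CUBIC))
E
```

```text
time: 14.12
ee_pos: [0.5892, 0.1998, 0.1115]
eef_rot: [0.03, 0.695, -0.024, 0.718]
ft_force: [0.3, 0.5, -0.0]
width: 0.0651
t 14.12 pos [0.5892 0.1998 0.1115] tool cm [ 3.25 -0.06 -0.13] spin to 4deg -0.35 w 0.0651 F [ 0.3  0.5 -0. ] tilt [0.033 0.008]
time: 14.38
ee_pos: [0.5885, 0.2001, 0.0858]
eef_rot: [0.03, 0.695, -0.024, 0.718]
ft_force: [2.1, -0.1, 1.0]
width: 0.0651
t 14.38 pos [0.5885 0.2001 0.0858] tool cm [ 0.68 -0.07  0.03] spin to 4deg -0.34 w 0.0651 F [ 2.1 -0.1  1. ] tilt [0.034 0.008]
```

View pics/s10.png

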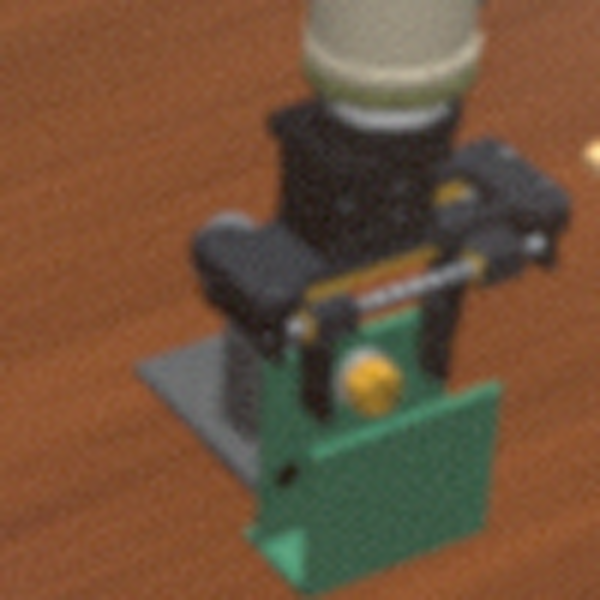

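The fingers straddle the brass head (372,385) inside the gap, with the tips at (318,415) and (435,375). I'll go 7 mm lower and then squeeze.

```bash
python3 -m inch '[{"translation":[0.7,-0.1,0],"spin":-0.3},{"translation":[0,0,0],"spin":0}]';python3 go.py 0.589 0.1995 0.079; python3 -m inch '[{"translation":[0,0,0],"spin":0},{"translation":[0,0,0],"spin":0},{"translation":[0,0,0],"spin":0},{"translation":[0,0,0],"spin":0},{"translation":[0,0,0],"spin":0},{"translation":[0,0,0],"spin":0},{"translation":[0,0,0],"spin":0},{"translation":[0,0,0],"spin":0}]' 1 40;python3 go.py 0.589 0.1995 0.079;python3 - <<'E'
from h import *
im=optics.camera("scene")[:,:,::-1]
cv2.imwrite("pics/s11.png",cv2.resize(im[130:230,250:350],None,fx=6,fy=6,interpolation=cv2.INTER_CUBIC))
E
```

```text
time: 14.72
ee_pos: [0.5886, 0.1989, 0.0779]
eef_rot: [0.028, 0.695, -0.022, 0.718]
ft_force: [-0.9, -0.3, 0.2]
width: 0.0651
t 14.72 pos [0.5886 0.1989 0.0779] tool cm [-0.11  0.07  0.04] spin to 4deg -0.03 w 0.0651 F [-0.9 -0.3  0.2] tilt [0.033 0.007]
time: 15.72
ee_pos: [0.5888, 0.1994, 0.0787]
eef_rot: [0.028, 0.695, -0.021, 0.718]
ft_force: [1.7, 0.7, -0.4]
width: 0.0254
t 15.72 pos [0.5888 0.1994 0.0787] tool cm [-0.03  0.01  0.02] spin to 4deg 0.0 w 0.0254 F [ 1.7  0.7 -0.4] tilt [0.034 0.008]
```

View pics/s11.png

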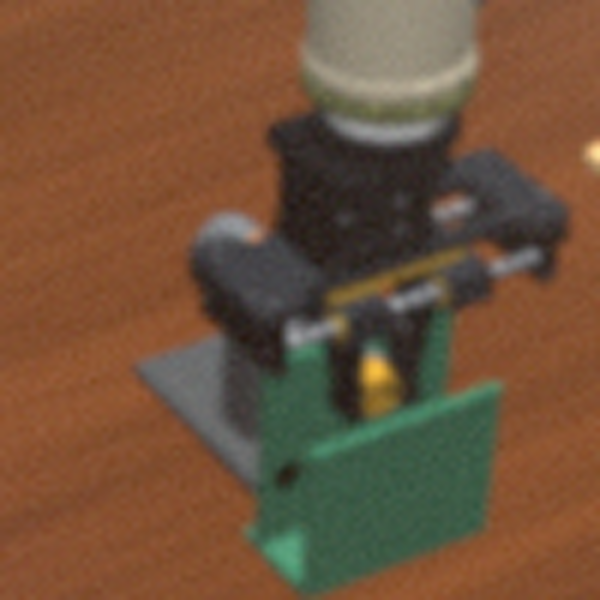

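```bash
for i in 1 2 3; do python3 -m inch '[{"translation":[0,0,0],"spin":0},{"translation":[0,0,0],"spin":0},{"translation":[0,0,0],"spin":0}]' 1 50 >/dev/null; python3 go.py 0.589 0.1995 0.079; done
python3 - <<'E'
from h import *
im=optics.camera("scene")[:,:,::-1]
a=cv2.resize(im[180:210,295:330],None,fx=8,fy=8,interpolation=cv2.INTER_CUBIC)
b=cv2.resize(im[150:290,160:350],None,fx=2.6,fy=2.6)
o=np.zeros((max(len(a),len(b)),a.shape[1]+b.shape[1],3),np.uint8);o[:len(a),:a.shape[1]]=a;o[:len(b),a.shape[1]:]=b
cv2.imwrite("pics/s12.png",o)
E
```

```text
t 16.15 pos [0.5888 0.1994 0.0786] tool cm [-0.04  0.01  0.02] spin to 4deg 0.0 w 0.0254 F [1.4 1.3 0.3] tilt [0.034 0.008]
t 16.52 pos [0.5888 0.1994 0.0787] tool cm [-0.03  0.01  0.02] spin to 4deg -0.0 w 0.0252 F [ 0.4  1.4 -0.3] tilt [0.034 0.008]
t 16.9 pos [0.5888 0.1994 0.0787] tool cm [-0.03  0.01  0.02] spin to 4deg -0.0 w 0.0252 F [ 0.9 -0.1 -0.1] tilt [0.034 0.008]
```

View pics/s12.png

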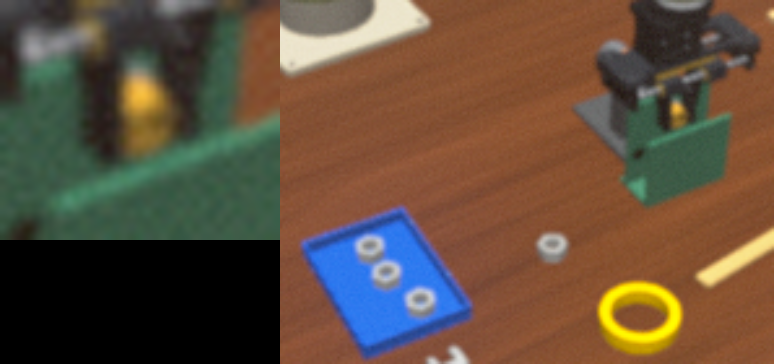

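The head at (145,115) in the left inset stays clamped, with the width steady at 25.2–25.4 mm for over 1 s. A turning hexagon would push it out to 27.7 mm. Three nuts are in the tray, and nut C is in place. Handing in.

```bash
python3 -c "
from bench import close_job
print(close_job())"
```

```text
the job is handed in; nothing more can be done
None
```

I put two bench nuts in the tray and left the third where it was. I then gripped the brass bolt head in the gap and handed the job in at about 17 s, still holding it. The hand-in gave no verdict.

**What my last checks showed**
- **Nuts:** the cameras put the three nuts flat in the tray at (0.506, -0.188), (0.556, -0.193) and (0.615, -0.181). The remaining nut was still within about 5 mm of where I first measured it. That is within what my pixel picks can resolve.
- **Bolt:** with a 50 N grip set, the opening stayed at 25.2–25.4 mm for over 1 s, which fits flats meeting the pads. I judged from this that the bolt had stopped, because I had no direct reading of its angle or of the contact force.
- **Bystanders:** the tape and rib looked unmoved in the last picture. The wrench was only partly in view. I did not recheck the pot, vase or jar.

**What failed or disagreed**
- **First grasp:** the first attempt on a nut closed above it without touching it. The fingertips were about 23 mm higher in the pictures than the reported pose implied, so I worked to the pictures from then on.
- **Grasp height:** because of that mismatch, the grasp point at the bolt is about 81 mm high by the robot's reading and about 104 mm by the images. Both are inside the 70–130 mm window.
- **Tool tilt:** the tool leaned by about 0.034 rad as the run went on, and I left it.

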